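# Set out the bearing drifts by size

### The job

Set out the four bearing drifts in order of size on the green board: the largest on the mark next to the red end plate, then each next smaller one on the next mark, so that the smallest stands on the mark farthest from the red end. Each stands upright, recess up, well centred on its own mark, let go and at rest; never lay or tip one over on the way.

Things in the scene. Friction and masses are not known exactly. Their poses are not given: they have to be found in the camera images.
- drift_62_mid (a point): Bearing drift: solid upright round plug, matt black plastic, the largest of the four. Outer diameter 62 mm, height 64 mm, straight-sided, with a shallow recess (4 mm deep, rim 7.5 mm wide) in its upper face. It stands loose on the table. The point is its centre on the axis, half-way up, 32 mm above its underside; z runs up along the axis.
- drift_52_mid (a point): Bearing drift: solid upright round plug, white plastic, the second largest. Outer diameter 52 mm, height 58 mm, straight-sided, with a shallow recess (4 mm deep, rim 7.5 mm wide) in its upper face. It stands loose on the table. The point is its centre on the axis, half-way up, 29 mm above its underside; z runs up along the axis.
- drift_42_mid (a point): Bearing drift: solid upright round plug, blue plastic, the second smallest. Outer diameter 42 mm, height 52 mm, straight-sided, with a shallow recess (4 mm deep, rim 7.5 mm wide) in its upper face. It stands loose on the table. The point is its centre on the axis, half-way up, 26 mm above its underside; z runs up along the axis.
- drift_32_mid (a point): Bearing drift: solid upright round plug, yellow brass, the smallest. Outer diameter 32 mm, height 46 mm, straight-sided, with a shallow recess (4 mm deep, rim 7.5 mm wide) in its upper face. It stands loose on the table. The point is its centre on the axis, half-way up, 23 mm above its underside; z runs up along the axis.
- mark_1: Round mark on the green board: white ring 68 mm across, grey inside, white centre dot; the leftmost seen from the robot (largest y). Marks are 95 mm apart in a line along a fixed green board 470 x 100 mm, 12 mm thick. Origin: mark centre at the board's upper face (12 mm above the table), where an underside comes to stand; y along the row towards mark_1, x across it away from the robot.
- mark_2: Round mark on the green board: white ring 68 mm across, grey inside, white centre dot; second from the left seen from the robot. Marks are 95 mm apart in a line along a fixed green board 470 x 100 mm, 12 mm thick. Origin: mark centre at the board's upper face (12 mm above the table), where an underside comes to stand; y along the row towards mark_1, x across it away from the robot.
- mark_3: Round mark on the green board: white ring 68 mm across, grey inside, white centre dot; third from the left seen from the robot. Marks are 95 mm apart in a line along a fixed green board 470 x 100 mm, 12 mm thick. Origin: mark centre at the board's upper face (12 mm above the table), where an underside comes to stand; y along the row towards mark_1, x across it away from the robot.
- mark_4: Round mark on the green board: white ring 68 mm across, grey inside, white centre dot; the rightmost seen from the robot (smallest y). Marks are 95 mm apart in a line along a fixed green board 470 x 100 mm, 12 mm thick. Origin: mark centre at the board's upper face (12 mm above the table), where an underside comes to stand; y along the row towards mark_1, x across it away from the robot.
- end_red: Flat red plate, 80 mm across the board and 32 mm along it, 3 mm thick, fixed on one end of the green board, centre 67.5 mm beyond the centre of the end mark (mark_1 on some starts, mark_4 on others). It shows where the row begins. A bare steel plate is on the other end. Origin: centre of its underside, on the board's upper face.
Mind the look-alikes: they are no part of the job. Leave any turquoise look-alike of the part that bears drift_42_mid alone. Of the things shaped like the part that bears drift_52_mid, the white one is meant.

How it is judged:
By the outcome, as a careful person would: the job done as asked, in the order asked, and still so for the second after the job is handed in, with the robot touching nothing.
It also fails if it takes over 99 s, if anything falls off the work surface, if the arm or the gripper's body presses on something with over 40 N, if the wrist force passes 120 N, or if a joint passes its speed limit or range.

### The arm

A 6-joint arm with a two-finger parallel gripper is mounted at the origin on the work surface. World frame = base frame: x ahead of the robot, y to its left, z up, the work surface at z = 0. Lengths are in m, angles in rad, forces in N, time in s.
With the tool pointing down it reaches from about 0.3 to 0.875 m from the base axis. Payload 6.4 kg.
Tool frame: the origin (TCP) lies between the finger pads; the fingertips stand 14 mm ahead of it and the grasp point (between the pads) lies 5 mm behind it; x points along the fingers, y is the direction in which the jaws open and shut, and the axes are right-handed (so a half turn about x gives the same grasp; the last joint's range is limited). The gripper opens to 85 mm and grips with 20 to 120 N. Pads are 22 mm wide; open, the fingers measure 114 mm over their backs; the gripper's body (76 mm by 85 mm) begins 54 mm behind the grasp point. The pads swing forward as they close: fully open they stand 13 mm farther back than shut.
Start: joints at [-1.316, 0.181, 1.607, -0, 1.354, -0.206], TCP at [0.256, -0.515, 0.245] pointing down, gripper open.
Joint ranges: [-2.99, 2.99], [-0.89, 2.07], [0.3, 2.58], [-1.14, 4.28], [0, 2.63], [-3.12, 3.12]. Speed limits (rad/s): [2.57, 2.57, 3.01, 3.14, 3.14, 3.14].

### API

Orientations are given as a unit quaternion [w, x, y, z].
In Python, from plant import arm gives the robot as it stands. The module is installed in compiled form; this text tells all that it offers.
- The arm moves only by the tool servo_tool, never from a script. Its argument "rows" is a list that holds one entry, the list of rows, each a list of 7 numbers: the shift along the tool's x, y, z in cm, then the turn, a rotation vector about the tool's x, y, z in degrees, then the opening, from 0 (shut) to 1 (fully open). In form: [[[x, y, z, ax, ay, az, grip], ...]]. A call has 1 to 20 rows; each row shifts and turns the commanded pose from where the row before left it, along the tool's axes as they then stand; what a row does not reach is not made up. A row lasts 1/10 s, in which the tool goes at most 50 mm and 8.59 degrees, less where a joint would pass 70% of its speed; a pose out of reach is approached as far as the arm can. A call with a gripper value outside its range is refused whole. The fingers move at their own pace and stop on an object; the grip force is fixed at half the most. Time passes only in rows, so rows that do not move let the fingers close. It gives the time, the measured TCP pose, the force and the opening at its end, in the units of the state.
- arm.sense(): the state, without advancing time (a new reading comes with each control period).
- arm.camera(name): name is "scene" or "side" or "wrist"; returns a dict with "pixels" (480x640x3 uint8, red, green, blue), "mtx" (3x3 intrinsics, pixels), "cam_to_world" (4x4, takes a point from camera to world coordinates). Camera axes: x right, y up, looking along -z (the intrinsics and any distortion apply to the point x, -y, -z); pixel columns grow to the right and rows downward; lengths in m; the calibration is good to about 2 mm. A picture is of the moment at which its call begins. There is no depth.
- arm.sign_off(): hands the job in, once; it reports no verdict.
The state is a dict: "time": time; "qpos": joint angles; "qvel": joint speeds; "tau": joint torques, N m; "eef_pos": TCP position; "ee_rot": TCP orientation; "wrist_force": force on the tool from outside, world axes, zero at the start; "ft_torque": the same for the moment, N m; "width": opening from 0.0 (shut) to 1.0 (fully open).
Only numpy, scipy, OpenCV 4.12 (cv2) and the standard library are available. Lean on these libraries where they do the work, as an engineer would, in place of code of your own. Each camera call takes 0.05 s, during which the arm holds its last target.

## Working session

There is one attempt and no reset: what is moved stays moved. The work goes in short steps, Python scripts to look and compute and a tool call to move; the robot and the scene stay as the last step left them, time stands still between calls to the robot, and variables do not carry over. Pictures are saved under pics/ and viewed, and the job is handed in when it is done.

Besides the shell and the picture viewer there is one more tool, called after "Request:" as name([rows], argument=value, ...), one row to a line, values as JSON. servo_tool: Moves the arm, as the interface text tells. Its arguments: {"type":"object","properties":{"rows":{"type":"array"}},"required":["rows"]}

```bash
mkdir -p pics; python3 - <<'E'
from plant import arm
import cv2
s=arm.sense(); print(s)
for n in ["scene","side","wrist"]:
    c=arm.camera(n); cv2.imwrite(f"pics/{n}0.png",c["pixels"][:,:,::-1]); print(n,c["mtx"].tolist(),c["cam_to_world"].round(4).tolist(),c.keys())
E
```

```text
{'time': 0.0, 'qpos': array([-1.31625110e+00,  1.81548949e-01,  1.60800241e+00,  1.20455250e-05,
        1.35378153e+00, -2.06291325e-01]), 'qvel': array([ 0.00026841, -0.0003385 , -0.00108922, -0.00126708, -0.00106241,
        0.00039112]), 'tau': array([-1.45718164e-03, -4.44867897e+01, -3.51336050e+01, -4.14921860e-04,
        8.82148684e-03, -5.43585656e-06]), 'eef_pos': array([ 0.25559072, -0.5144906 ,  0.24438238]), 'ee_rot': array([-0.16087627, -0.68840789, -0.16210665,  0.68842926]), 'wrist_force': array([-0.45921252, -0.41763201,  0.0004952 ]), 'ft_torque': array([-0.07001594,  0.01161606,  0.00014248]), 'width': 1.0026907679911934}
scene [[480.82650851886, 0.0, 313.4075831523132], [0.0, 480.82650851886, 230.22391694833036], [0.0, 0.0, 1.0]] [[0.2151, -0.851, 0.479, 0.8876], [0.9766, 0.1896, -0.1016, -0.0801], [-0.0044, 0.4897, 0.8719, 0.7442], [0.0, 0.0, 0.0, 1.0]] dict_keys(['pixels', 'mtx', 'cam_to_world'])
side [[563.734504474129, 0.0, 319.7189349036261], [0.0, 563.734504474129, 240.56924574864863], [0.0, 0.0, 1.0]] [[-0.8347, 0.4032, -0.3751, 0.1102], [-0.5505, -0.6261, 0.5522, 0.5571], [-0.0122, 0.6675, 0.7446, 0.8249], [0.0, 0.0, 0.0, 1.0]] dict_keys(['pixels', 'mtx', 'cam_to_world'])
wrist [[414.7493746887631, 0.0, 317.16327076710064], [0.0, 414.7493746887631, 235.84725211167202], [0.0, 0.0, 1.0]] [[0.4447, 0.8505, 0.281, 0.3283], [-0.8957, 0.4229, 0.1376, -0.4788], [-0.0018, -0.3128, 0.9498, 0.3729], [0.0, 0.0, 0.0, 1.0]] dict_keys(['pixels', 'mtx', 'cam_to_world'])
```

View pics/scene0.png

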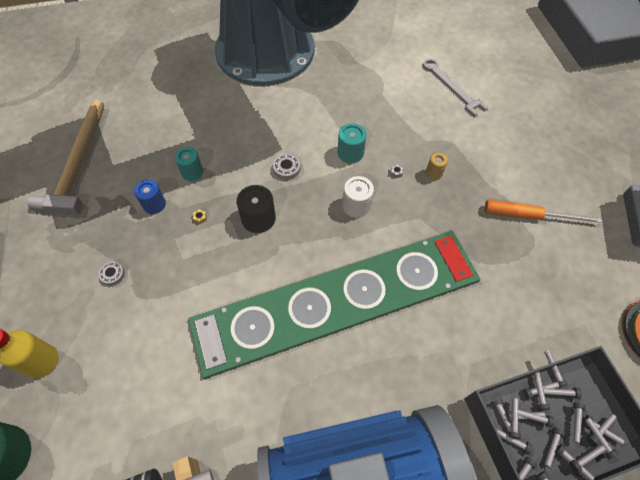

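View pics/side0.png

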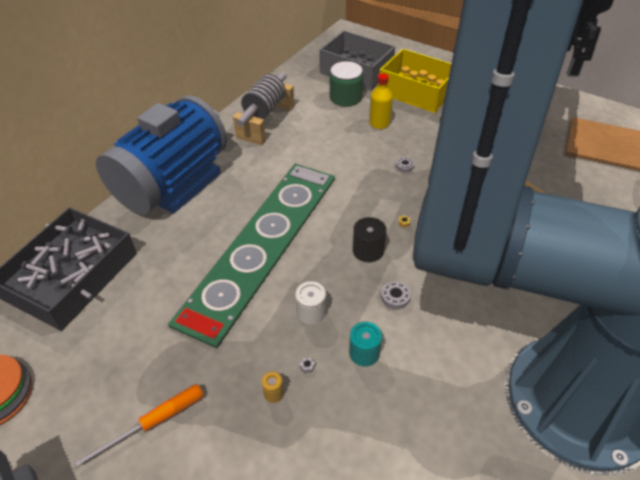

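View pics/wrist0.png

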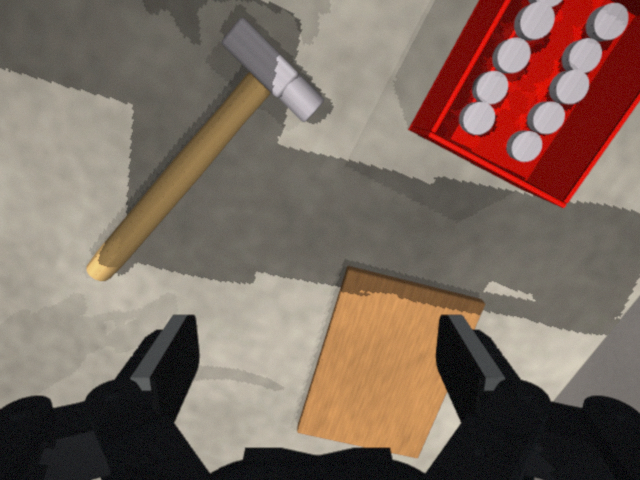

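The scene view shows the board with the red plate at pixel (454,258), next to the mark at (417,270), which is mark_1. The drifts are black at (256,208), white at (357,196), blue at (149,196) and brass at (437,166). The turquoise look-alikes are at (189,163) and (351,142), and there are small nuts and bearings as clutter. I'll confirm this in an enlarged crop and measure.

```bash
python3 - <<'E'
import cv2
a=cv2.imread("pics/scene0.png")
cv2.imwrite("pics/crop_s.png",cv2.resize(a[130:240,120:470],None,fx=2.28,fy=2.28,interpolation=cv2.INTER_CUBIC))
b=cv2.imread("pics/side0.png")
cv2.imwrite("pics/crop_side.png",cv2.resize(b[200:420,240:440],None,fx=2.7,fy=2.7,interpolation=cv2.INTER_CUBIC))
E
```

```text
(no output)
```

View pics/crop_s.png

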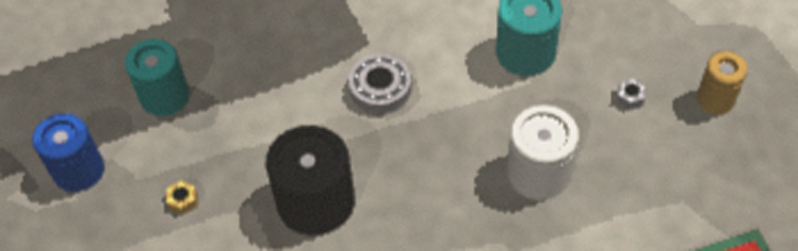

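View pics/crop_side.png

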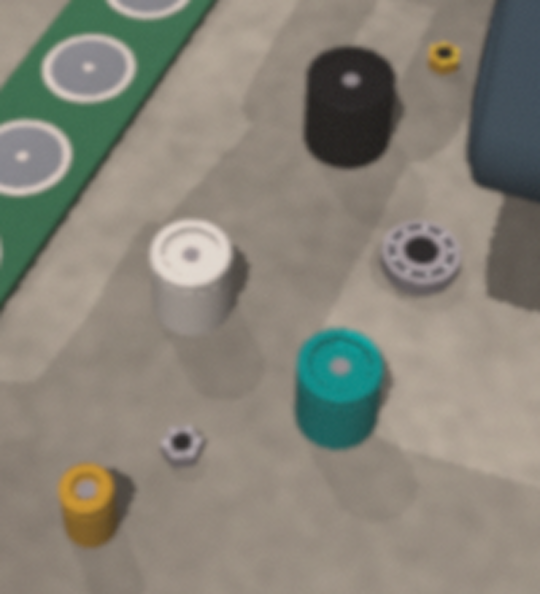

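The crop confirms it. The blue one at scene (149,196) is true blue, while the two look-alikes are turquoise and stay put. The only white plug is at (357,196), black is at (256,208) and brass at (437,166). Each has a grey centre dot on its recess floor, which I'll use to measure.

```bash
cat > h.py <<'E'
import numpy as np, cv2
def ray(c,u,v):
    K=c["mtx"];T=c["cam_to_world"]
    p=cv2.undistortPoints(np.array([[[u,v]]],float),K,None)[0,0]
    return T[:3,3],T[:3,:3]@np.array([p[0],-p[1],-1.])
def plane(c,u,v,z):
    o,d=ray(c,u,v); return o+d*(z-o[2])/d[2]
def proj(c,P):
    T=c["cam_to_world"]; q=T[:3,:3].T@(np.asarray(P)-T[:3,3]); K=c["mtx"]
    return np.array([K[0,0]*q[0]/-q[2]+K[0,2],K[1,1]*-q[1]/-q[2]+K[1,2]])
def tri(c1,u1,c2,u2):
    o1,d1=ray(c1,*u1);o2,d2=ray(c2,*u2)
    A=np.c_[d1,-d2]; s=np.linalg.lstsq(A,o2-o1,rcond=None)[0]
    a=o1+s[0]*d1;b=o2+s[1]*d2
    return (a+b)/2,np.linalg.norm(a-b)
def dot(img,u,v,r=4,ref=None):
    # centroid of pixels differing from local surroundings
    x0,y0=int(u),int(v); w=img[y0-r:y0+r+1,x0-r:x0+r+1].astype(float)
    b=np.r_[w[0],w[-1],w[:,0],w[:,-1]]; m=np.linalg.norm(w-np.median(b,axis=0),axis=2)
    m=np.clip(m-0.4*m.max(),0,None)
    # largest blob at centre
    n,l=cv2.connectedComponents((m>0).astype(np.uint8)); k=l[np.unravel_index(m.argmax(),m.shape)]
    m=m*(l==k); yy,xx=np.mgrid[-r:r+1,-r:r+1]
    return x0+(m*xx).sum()/m.sum(), y0+(m*yy).sum()/m.sum()
E
python3 - <<'E'
from plant import arm
from h import *
np.set_printoptions(precision=4,suppress=True)
c=arm.camera("scene");s=arm.camera("side")
# per-object: scene approx, side approx, z
L=dict(black=((255,200),(370,230),.060),white=((358,188),(310,294),.054),blue=((146,190),None,.048),brass=((438,160),(272,381),.042),
m1=((417,270),(221,295),.012),m2=((364,289),(248,258),.012),m3=((309,308),(273,224),.012),m4=((252,327),(295,196),.012))
for k,(a,b,z) in L.items():
    a2=dot(c["pixels"],*a); P=plane(c,*a2,z); print(k,np.array(a2),P,end=' ')
    if b:
        b2=dot(s["pixels"],*b); print(np.array(b2),plane(s,*b2,z),*tri(c,a2,s,b2),end='')
    print()
E
```

```text
black [254.4936 199.9282] [ 0.4325 -0.0851  0.06  ] [369.5329 229.0735] [ 0.4336 -0.0841  0.06  ] [ 0.4333 -0.0846  0.0603] 0.0013647036569322073
white [358.118 188.623] [0.4446 0.0935 0.054 ] [310.3548 293.8653] [0.4451 0.0951 0.054 ] [0.4449 0.0942 0.0536] 0.0015500823513141676
blue [145.963  189.5268] [ 0.3618 -0.267   0.048 ] 
brass [439.2047 158.3381] [0.4047 0.2583 0.042 ] [271.5592 380.8213] [0.4081 0.2563 0.042 ] [0.4068 0.2572 0.0448] 0.0006090260196028207
m1 [416.8922 270.1998] [0.5975 0.1571 0.012 ] [220.4038 294.0871] [0.5983 0.1578 0.012 ] [0.5979 0.1575 0.0122] 0.0010796595042185152
m2 [364.1392 288.1888] [0.6095 0.0628 0.012 ] [247.7431 257.3439] [0.6107 0.0634 0.012 ] [0.6101 0.0632 0.0124] 0.0012204863960410658
m3 [309.2181 307.0213] [ 0.6217 -0.0317  0.012 ] [272.3108 224.3834] [ 0.6229 -0.0308  0.012 ] [ 0.6223 -0.0312  0.0124] 0.0014082615642046898
m4 [252.0677 326.4668] [ 0.6337 -0.1262  0.012 ] [294.594  194.6364] [ 0.6349 -0.125   0.012 ] [ 0.6343 -0.1255  0.0123] 0.001572956031516687
```

```bash
cat >> h.py <<'E'
from scipy.spatial.transform import Rotation as Ro
def Rq(q): return Ro.from_quat(np.r_[q[1:],q[0]])
def plan(s,target,jaw=None):
    """shift in tool axes (cm) after turning about tool x so that tool y -> jaw; prints"""
    R=Rq(s["ee_rot"]); M=R.as_matrix(); d=np.asarray(target)-s["eef_pos"]
    out={}
    if jaw is not None:
        j=np.array([jaw[0],jaw[1],0.]); j/=np.linalg.norm(j)
        x=np.array([0,0,-1.]); 
        for sg in (1,-1):
            y=sg*j; G=np.c_[x,y,np.cross(x,y)]
            rv=Ro.from_matrix(M.T@G).as_rotvec(degrees=True)
            out[sg]=(rv.round(2),(G.T@d*100).round(2))
    return M.round(4),(M.T@d*100).round(2),out
E
python3 - <<'E'
from plant import arm
from h import *
np.set_printoptions(precision=4,suppress=True)
s=arm.sense(); u=np.array([.5979-.6343,.1575+.1255,0]);u/=np.linalg.norm(u);ax=np.array([u[1],-u[0]])
print(u,ax)
for r in plan(s,[.362,-.267,.2],ax): print(r)
c=arm.camera("scene")
for k,p,z in [("turq1 recess",(187,158),.048),("turq2",(352,136),.048),("bearing",(287,166),.015),("nutY",(199,216),.01),("nutS",(397,171),.01)]:
    print(k,plane(c,*p,z))
E
```

```text
[-0.1276  0.9918  0.    ] [0.9918 0.1276]
[[-0.0002  0.4447 -0.8957]
 [ 0.0008 -0.8957 -0.4447]
 [-1.     -0.0008 -0.0002]]
[  4.5  -17.46 -20.55]
{1: (array([-70.93,  -0.04,   0.03]), array([  4.49,  13.71, -23.22])), -1: (array([109.07,   0.04,   0.04]), array([  4.49, -13.71,  23.22]))}
turq1 recess [ 0.3082 -0.1908  0.048 ]
turq2 [0.3239 0.1146 0.048 ]
bearing [ 0.3408 -0.0138  0.015 ]
nutY [ 0.4114 -0.1874  0.01  ]
nutS [0.3937 0.1863 0.01  ]
```

Request:
servo_tool([
  [[0,0,0,-8,0,0,1],[0,0,0,-8,0,0,1],[0,0,0,-8,0,0,1],[0,0,0,-8,0,0,1],[0,0,0,-8,0,0,1],[0,0,0,-8,0,0,1],[0,0,0,-8,0,0,1],[0,0,0,-8,0,0,1],[0,0,0,-6.9,0,0,1],[0.9,2.7,-4.6,0,0,0,1],[0.9,2.7,-4.6,0,0,0,1],[0.9,2.7,-4.6,0,0,0,1],[0.9,2.7,-4.6,0,0,0,1],[0.9,2.7,-4.6,0,0,0,1],[0,0,0,0,0,0,1],[0,0,0,0,0,0,1]],
])

```text
time: 1.9
eef_pos: [0.3529, -0.2875, 0.2038]
ee_rot: [0.532, 0.466, 0.531, -0.466]
wrist_force: [-0.4, -0.6, 0.4]
width: 1.001
```

```bash
python3 - <<'E'
from plant import arm
from h import *
np.set_printoptions(precision=4,suppress=True)
s=arm.sense(); w=arm.camera("wrist"); c=arm.camera("side")
cv2.imwrite("pics/w1.png",w["pixels"][:,:,::-1]);cv2.imwrite("pics/sd1.png",c["pixels"][:,:,::-1])
print(proj(w,[.3618,-.267,.048]),proj(c,[.3618,-.267,.048]))
for r in plan(s,[.362,-.267,.15],[.9918,.1276]): print(r)
E
```

```text
[332.7528 191.8173] [446.2418 191.1691]
[[ 0.      0.9915  0.13  ]
 [-0.0005  0.13   -0.9915]
 [-1.     -0.      0.0005]]
[ 5.38  1.17 -1.91]
{1: (array([0.14, 0.03, 0.  ]), array([ 5.38,  1.16, -1.91])), -1: (array([-179.86,   -0.  ,    0.04]), array([ 5.38, -1.16,  1.91]))}
```

View pics/w1.png

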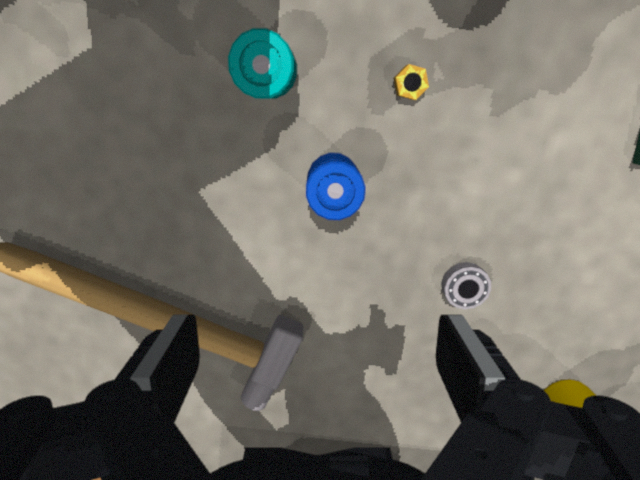

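View pics/sd1.png

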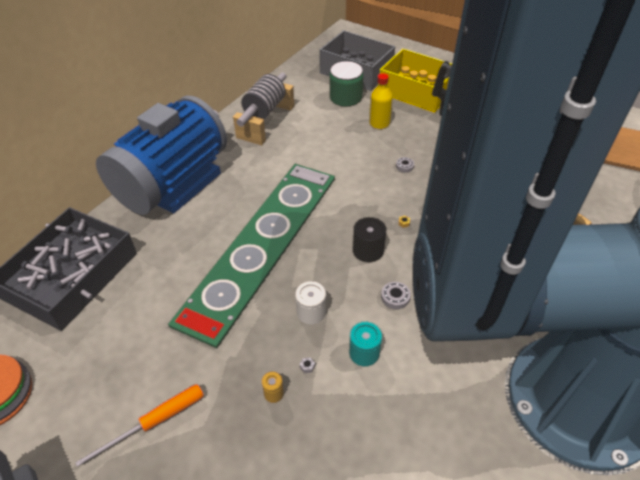

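The wrist view shows the blue drift's dot at (335,190), within 3 px of the prediction. The fingers have clear ground, with the turquoise one at (262,62) well away.

Request:
servo_tool([
  [[2.9,1.28,-2.0,0.1,0,0,1],[3,0,0,0,0,0,1],[3,0,0,0,0,0,1],[2.0,0,0,0,0,0,1],[0,0,0,0,0,0,1],[0,0,0,0,0,0,1]],
])

```text
time: 2.6
eef_pos: [0.3624, -0.2681, 0.0951]
ee_rot: [0.53, 0.468, 0.53, -0.468]
wrist_force: [0.1, -0.3, 0.6]
width: 0.998
```

```bash
python3 - <<'E'
from plant import arm
from h import *
np.set_printoptions(precision=4,suppress=True)
s=arm.sense(); w=arm.camera("wrist"); 
cv2.imwrite("pics/w2.png",w["pixels"][:,:,::-1])
print(s["eef_pos"],proj(w,[.363,-.266,.048]),proj(w,[*s["eef_pos"][:2],.048]))
for r in plan(s,[.363,-.266,.025],[.9918,.1276]): print(r)
E
```

```text
[ 0.3624 -0.2681  0.0951] [317.8465 278.5165] [315.9971 282.5473]
[[-0.0001  0.9923  0.1235]
 [ 0.      0.1235 -0.9923]
 [-1.     -0.0001 -0.    ]]
[ 7.01  0.09 -0.2 ]
{1: (array([-0.24, -0.  ,  0.01]), array([ 7.01,  0.09, -0.2 ])), -1: (array([179.76,   0.01,   0.  ]), array([ 7.01, -0.09,  0.2 ]))}
```

View pics/w2.png

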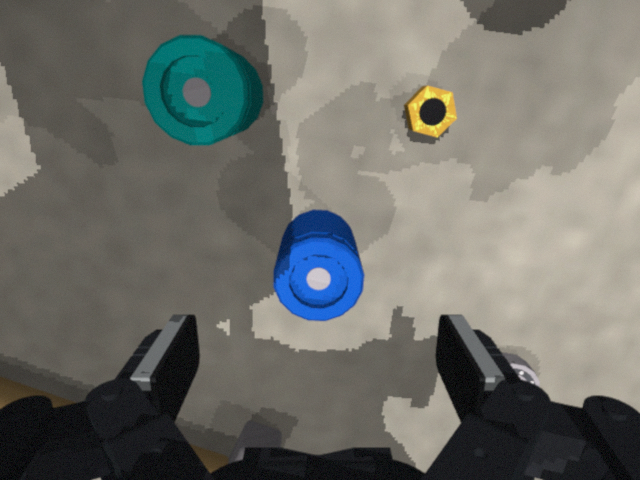

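The blue dot at (318,279) matches the prediction (317.8,278.5). I'm going down to grasp.

Request:
servo_tool([
  [[1.0,0.1,-0.2,0,0,0,1],[2,0,0,0,0,0,1],[2,0,0,0,0,0,1],[2,0,0,0,0,0,1],[0,0,0,0,0,0,1],[0,0,0,0,0,0,1],[0,0,0,0,0,0,1]],
])

```text
time: 3.35
eef_pos: [0.3641, -0.2655, 0.0259]
ee_rot: [0.531, 0.467, 0.53, -0.468]
wrist_force: [0.3, 0.7, 0.6]
width: 0.999
```

Request:
servo_tool([
  [[0,0,0,0,0,0,0],[0,0,0,0,0,0,0],[0,0,0,0,0,0,0],[0,0,0,0,0,0,0],[0,0,0,0,0,0,0],[0,0,0,0,0,0,0],[0,0,0,0,0,0,0],[0,0,0,0,0,0,0]],
])

```text
time: 4.15
eef_pos: [0.3636, -0.2651, 0.0254]
ee_rot: [0.531, 0.468, 0.53, -0.468]
wrist_force: [-1.5, 1.4, 5.6]
width: 0.478
```

```bash
python3 - <<'E'
from plant import arm
from h import *
np.set_printoptions(precision=4,suppress=True)
s=arm.sense(); w=arm.camera("wrist"); 
cv2.imwrite("pics/w3.png",w["pixels"][:,:,::-1])
print(s["eef_pos"],s["width"],proj(w,[*s["eef_pos"][:2],.048]))
E
```

```text
[ 0.3636 -0.2651  0.0254] 0.4779452492422509 [315.5067 379.0177]
```

View pics/w3.png

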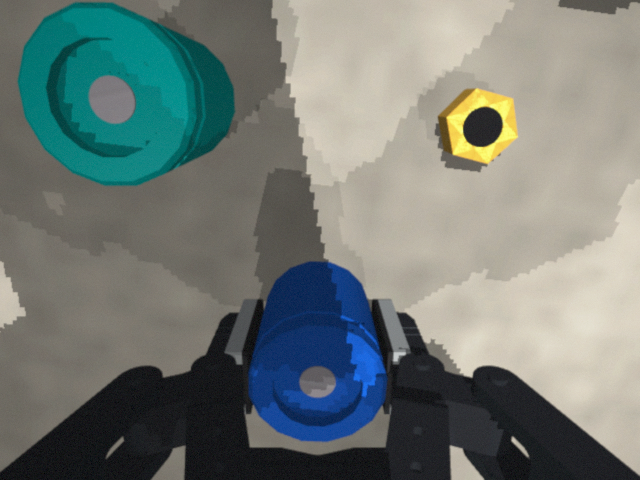

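The blue drift is gripped at opening 0.478 and centred on the TCP: its dot is at (318,380) against the TCP projection (316,379). Next I lift it and carry it to mark_3.

Request:
servo_tool([
  [[-0.5,0,0,0,0,0,0],[-1.5,0,0,0,0,0,0],[-2.5,0,0,0,0,0,0],[-2.5,0,0,0,0,0,0],[-2.5,0,0,0,0,0,0],[-2,0,0,0,0,0,0],[0,1.5,-1,0,0,0,0],[0,2.5,-1.8,0,0,0,0],[0,3,-2.1,0,0,0,0],[0,3,-2.1,0,0,0,0],[0,3,-2.1,0,0,0,0],[0,3,-2.1,0,0,0,0],[0,3,-2.1,0,0,0,0],[0,3,-2.1,0,0,0,0],[0,2.6,-1.8,0,0,0,0],[0,2,-1.4,0,0,0,0],[0,1,-0.8,0,0,0,0],[0,0,0,0,0,0,0],[0,0,0,0,0,0,0],[0,0,0,0,0,0,0]],
])

```text
time: 6.2
eef_pos: [0.6119, -0.0385, 0.1395]
ee_rot: [0.53, 0.468, 0.53, -0.468]
wrist_force: [-0.5, 1.1, -1.8]
width: 0.482
```

```bash
cat > look.py <<'E'
import sys
from plant import arm
from h import *
np.set_printoptions(precision=4,suppress=True)
def look(tag,tgt,cams=("scene","wrist"),P=()):
    s=arm.sense(); print("t",s["time"],"eef",s["eef_pos"],"w",round(s["width"],3),"F",s["wrist_force"].round(1))
    r=plan(s,tgt,[.9918,.1276]); print("turn",r[2][1][0],"shift",r[2][1][1])
    for n in cams:
        c=arm.camera(n); cv2.imwrite(f"pics/{tag}_{n}.png",c["pixels"][:,:,::-1])
        for p in P: print(n,p,proj(c,p).round(1))
    return s
E
python3 - <<'E'
from look import *
look("b1",[.6223,-.0312,.1],P=([.6223,-.0312,.012],))
E
```

```text
t 6.2 eef [ 0.6119 -0.0385  0.1395] w 0.482 F [-0.5  1.1 -1.8]
turn [-0.19  0.    0.05] shift [ 3.95  1.12 -0.6 ]
scene [0.6223, -0.0312, 0.012] [309.6 307.3]
wrist [0.6223, -0.0312, 0.012] [333.6 221.2]
```

View pics/b1_scene.png

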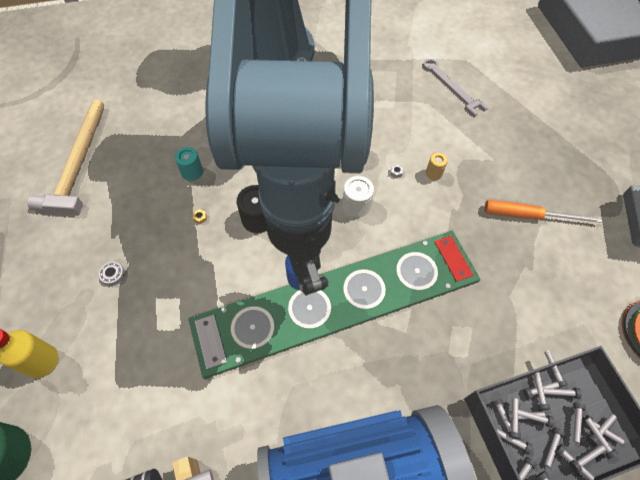

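View pics/b1_wrist.png

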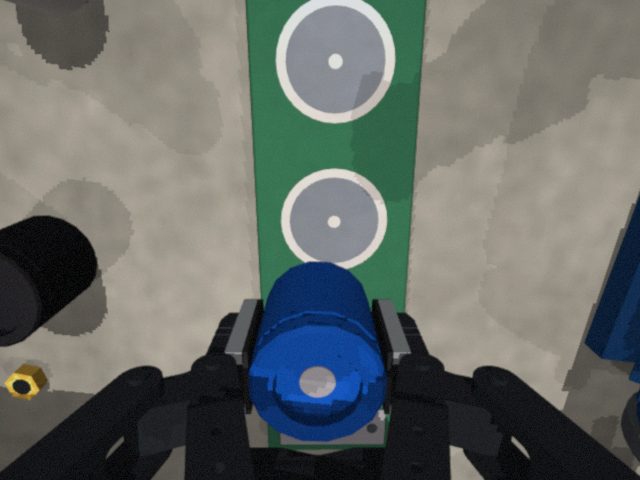

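Request:
servo_tool([
  [[0,0.6,-0.3,0,0,0,0],[0,0.5,-0.3,0,0,0,0],[2,0,0,0,0,0,0],[2,0,0,0,0,0,0],[2,0,0,0,0,0,0],[2,0,0,0,0,0,0],[0,0,0,0,0,0,0],[0,0,0,0,0,0,0],[0,0,0,0,0,0,0]],
])

```text
time: 7.2
eef_pos: [0.6241, -0.0305, 0.0611]
ee_rot: [0.531, 0.468, 0.53, -0.467]
wrist_force: [0.4, -0.8, -0.6]
width: 0.476
```

```bash
python3 - <<'E'
from look import *
s=look("b2",[.6223,-.0312,.0379],P=([.6223,-.0312,.012],))
w=arm.camera("wrist");print(proj(w,s["eef_pos"]+[0,0,.0226]))
E
```

```text
t 7.2 eef [ 0.6241 -0.0305  0.0611] w 0.476 F [ 0.4 -0.8 -0.6]
turn [-0.12  0.05 -0.12] shift [ 2.32 -0.19  0.05]
scene [0.6223, -0.0312, 0.012] [309.6 307.3]
wrist [0.6223, -0.0312, 0.012] [311.5 281.3]
[315.7893 378.7422]
```

View pics/b2_wrist.png

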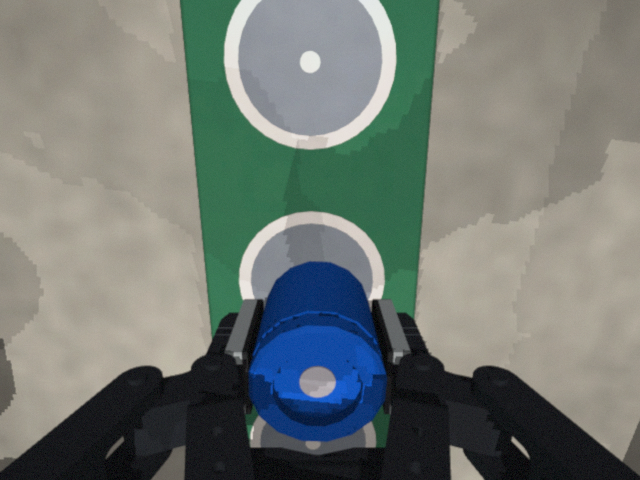

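Request:
servo_tool([
  [[0.6,-0.22,0.05,0,0,0,0],[1,0,0,0,0,0,0],[0.5,0,0,0,0,0,0],[0.1,0,0,0,0,0,0],[0,0,0,0,0,0,0],[0,0,0,0,0,0,0],[0,0,0,0,0,0,0]],
])

```text
time: 8.05
eef_pos: [0.6201, -0.0309, 0.0375]
ee_rot: [0.53, 0.467, 0.531, -0.468]
wrist_force: [-4.3, 0.0, 6.1]
width: 0.48
```

Request:
servo_tool([
  [[-0.2,0,0,0,0,0,0],[0,0,0,0,0,0,0],[0,0,0,0,0,0,0]],
])

```text
time: 8.35
eef_pos: [0.6208, -0.0311, 0.0393]
ee_rot: [0.53, 0.468, 0.53, -0.468]
wrist_force: [0.3, 0.5, -2.1]
width: 0.48
```

```bash
python3 - <<'E'
from look import *
import time
for i in range(4):
    s=look("b3",[.6223,-.0312,.0379],P=([.6223,-.0312,.012],))
w=arm.camera("wrist");print(proj(w,s["eef_pos"]+[0,0,.0226]))
E
```

```text
t 8.35 eef [ 0.6208 -0.0311  0.0393] w 0.48 F [ 0.3  0.5 -2.1]
turn [-0.13 -0.01  0.01] shift [0.14 0.14 0.03]
scene [0.6223, -0.0312, 0.012] [309.6 307.3]
wrist [0.6223, -0.0312, 0.012] [319.4 303. ]
t 8.45 eef [ 0.6208 -0.0311  0.0394] w 0.476 F [ 0.2 -0.1 -1.1]
turn [-0.13 -0.01  0.01] shift [0.15 0.15 0.03]
scene [0.6223, -0.0312, 0.012] [309.6 307.3]
wrist [0.6223, -0.0312, 0.012] [319.4 302.9]
t 8.55 eef [ 0.6208 -0.0311  0.0395] w 0.477 F [-0.2 -0.1 -1.8]
turn [-0.13 -0.    0.01] shift [0.16 0.15 0.03]
scene [0.6223, -0.0312, 0.012] [309.6 307.3]
wrist [0.6223, -0.0312, 0.012] [319.3 302.8]
t 8.65 eef [ 0.6208 -0.0311  0.0396] w 0.479 F [-0.1  0.2 -1.8]
turn [-0.13 -0.    0.01] shift [0.17 0.14 0.03]
scene [0.6223, -0.0312, 0.012] [309.6 307.3]
wrist [0.6223, -0.0312, 0.012] [319.2 302.7]
[315.3285 378.8131]
```

View pics/b3_wrist.png

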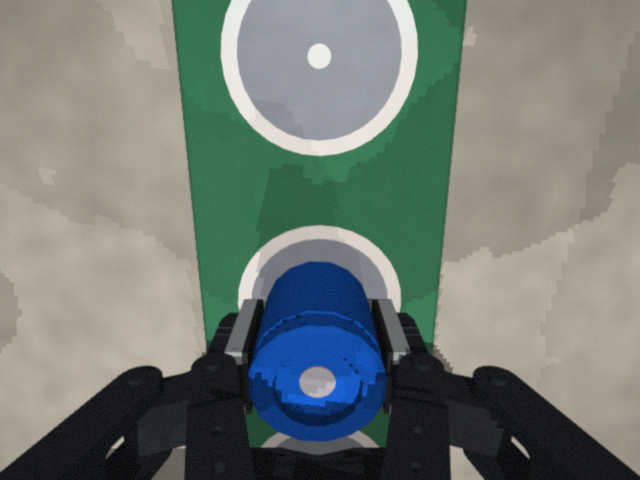

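View pics/b3_scene.png

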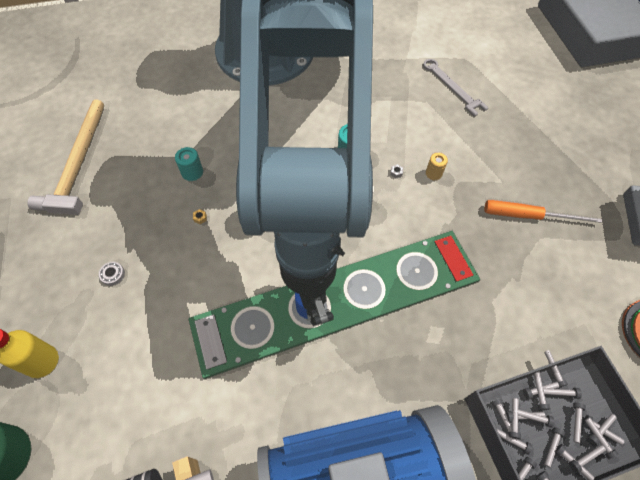

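Request:
servo_tool([
  [[0,0.1,0.03,0,0,0,0],[0.1,0,0,0,0,0,0],[0.05,0,0,0,0,0,0],[0,0,0,0,0,0,0],[0,0,0,0,0,0,0],[0,0,0,0,0,0,0]],
])

```text
time: 9.4
eef_pos: [0.6219, -0.0313, 0.0382]
ee_rot: [0.53, 0.468, 0.53, -0.468]
wrist_force: [-0.1, -0.6, -1.1]
width: 0.479
```

Request:
servo_tool([
  [[0.05,0,0,0,0,0,0],[0,0,0,0,0,0,0],[0,0,0,0,0,0,0.55],[0,0,0,0,0,0,0.65],[0,0,0,0,0,0,0.8],[0,0,0,0,0,0,1],[0,0,0,0,0,0,1],[0,0,0,0,0,0,1],[0,0,0,0,0,0,1],[0,0,0,0,0,0,1]],
])

```text
time: 10.4
eef_pos: [0.6219, -0.0313, 0.0377]
ee_rot: [0.53, 0.468, 0.53, -0.468]
wrist_force: [-0.3, 0.1, 0.1]
width: 0.999
```

Request:
servo_tool([
  [[-1,0,0,0,0,0,1],[-2,0,0,0,0,0,1],[-3,0,0,0,0,0,1],[-3,0,0,0,0,0,1],[-2,-1,0.2,0,0,0,1],[0,-3,0.4,0,0,0,1],[0,-3.5,0.5,0,0,0,1],[0,-3.5,0.5,0,0,0,1],[0,-3.5,0.5,0,0,0,1],[0,-3,0.5,0,0,0,1],[0,-1.9,0.3,0,0,0,1],[0,0,0,0,0,0,1],[0,0,0,0,0,0,1],[0,0,0,0,0,0,1]],
])

```text
time: 11.8
eef_pos: [0.4343, -0.0845, 0.1484]
ee_rot: [0.531, 0.468, 0.53, -0.467]
wrist_force: [0.8, -0.1, 0.2]
width: 1.0
```

```bash
python3 - <<'E'
from look import *
s=look("k1",[.4333,-.0846,.1],cams=("scene","side","wrist"),P=([.4333,-.0846,.06],[.6223,-.0312,.06]))
E
```

```text
t 11.8 eef [ 0.4343 -0.0845  0.1484] w 1.0 F [ 0.8 -0.1  0.2]
turn [-0.12  0.04 -0.08] shift [ 4.84 -0.1  -0.  ]
scene [0.4333, -0.0846, 0.06] [254.9 200.2]
scene [0.6223, -0.0312, 0.06] [309.3 296.2]
side [0.4333, -0.0846, 0.06] [369.8 229. ]
side [0.6223, -0.0312, 0.06] [270.8 207.2]
wrist [0.4333, -0.0846, 0.06] [314.8 252. ]
wrist [0.6223, -0.0312, 0.06] [677.7 200.8]
```

View pics/k1_side.png

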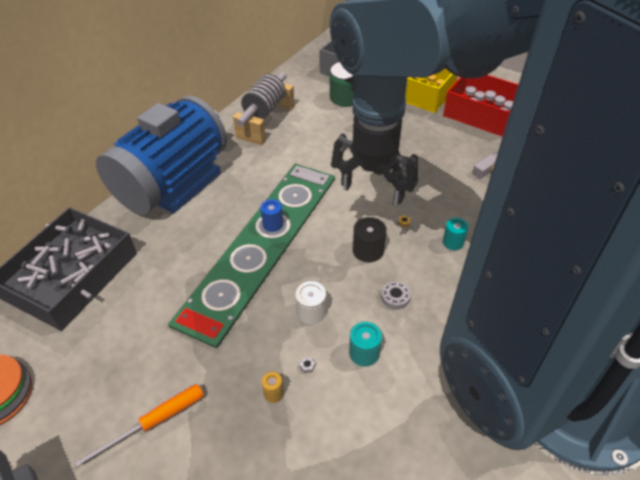

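View pics/k1_wrist.png

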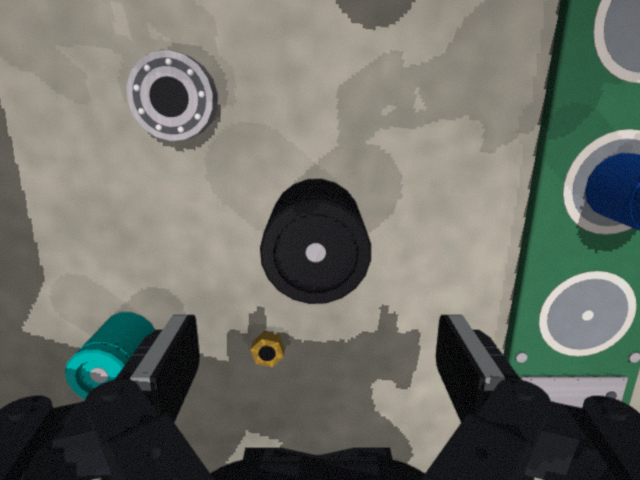

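The side view shows the blue drift upright on mark_3 with its dot at about (271,208), against a predicted (271,207). The wrist view shows the black drift's dot at (316,252), against (315,252). I'm descending on the black one.

Request:
servo_tool([
  [[2,-0.08,0,0,0,0,1],[2.5,0,0,0,0,0,1],[2.5,0,0,0,0,0,1],[2,0,0,0,0,0,1],[2,0,0,0,0,0,1],[0.8,0,0,0,0,0,1],[0,0,0,0,0,0,1],[0,0,0,0,0,0,1],[0,0,0,0,0,0,0],[0,0,0,0,0,0,0],[0,0,0,0,0,0,0],[0,0,0,0,0,0,0],[0,0,0,0,0,0,0],[0,0,0,0,0,0,0],[0,0,0,0,0,0,0]],
])

```text
time: 13.45
eef_pos: [0.4332, -0.0849, 0.031]
ee_rot: [0.531, 0.468, 0.53, -0.467]
wrist_force: [-1.2, 0.4, 5.8]
width: 0.716
```

```bash
python3 - <<'E'
from look import *
s=look("k2",[.5979,.1575,.042],cams=("wrist",),P=([*arm.sense()["eef_pos"][:2],.06],))
E
```

```text
t 13.45 eef [ 0.4332 -0.0849  0.031 ] w 0.716 F [-1.2  0.4  5.8]
turn [-0.13  0.07 -0.1 ] shift [ -1.1   19.43 -21.94]
wrist [np.float64(0.43320094177982027), np.float64(-0.0848557386567147), 0.06] [315.6 393.3]
```

View pics/k2_wrist.png

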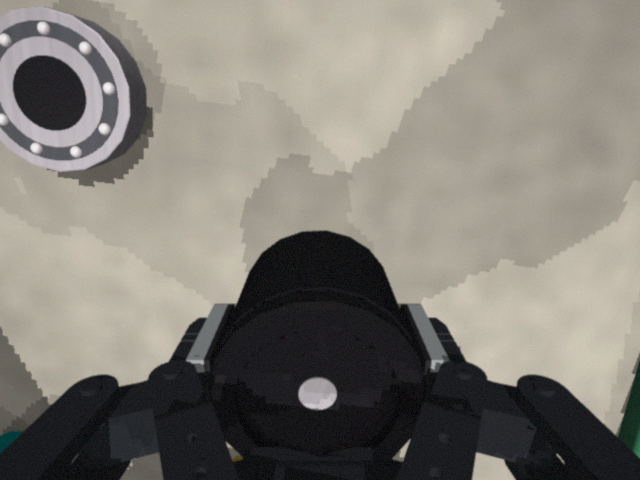

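The black drift is gripped at opening 0.716 and centred: its dot is at (318,394) against (316,393). I'm carrying it to mark_1.

Request:
servo_tool([
  [[-0.5,0,0,0,0,0,0],[-1.5,0,0,0,0,0,0],[-2.5,0,0,0,0,0,0],[-2.5,0,0,0,0,0,0],[-2.5,0,0,0,0,0,0],[-1.5,0,0,0,0,0,0],[0,1,-1,0,0,0,0],[0,1.8,-2.1,0,0,0,0],[0,2.1,-2.4,0,0,0,0],[0,2.1,-2.4,0,0,0,0],[0,2.1,-2.4,0,0,0,0],[0,2.1,-2.4,0,0,0,0],[0,2.1,-2.4,0,0,0,0],[0,2.1,-2.4,0,0,0,0],[0,1.8,-2,0,0,0,0],[0,1.4,-1.5,0,0,0,0],[0,0.8,-0.9,0,0,0,0],[0,0,0,0,0,0,0],[0,0,0,0,0,0,0],[0,0,0,0,0,0,0]],
])

```text
time: 15.5
eef_pos: [0.5967, 0.1562, 0.1395]
ee_rot: [0.53, 0.468, 0.53, -0.468]
wrist_force: [-1.2, -0.6, -2.7]
width: 0.713
```

```bash
python3 - <<'E'
from look import *
s=look("k3",[.5979,.1575,.043],cams=("wrist",),P=([.5979,.1575,.012],))
E
```

```text
t 15.5 eef [0.5967 0.1562 0.1395] w 0.713 F [-1.2 -0.6 -2.7]
turn [-0.17  0.01  0.05] shift [ 9.65  0.14 -0.11]
wrist [0.5979, 0.1575, 0.012] [318.6 228.6]
```

View pics/k3_wrist.png

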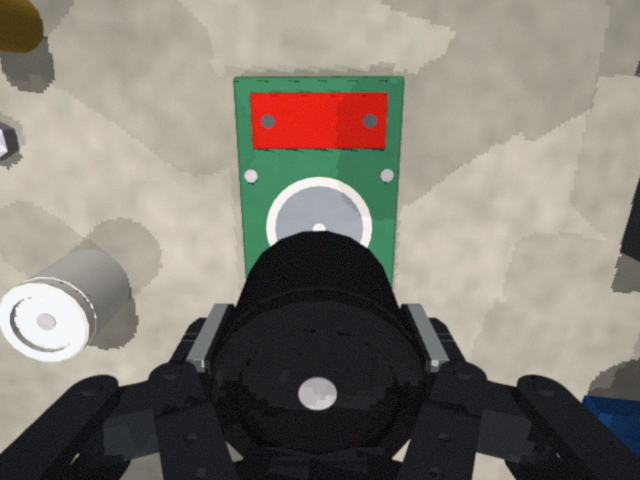

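The wrist view shows mark_1 next to the red plate, with its dot at (319,228) as predicted. I'm lowering.

Request:
servo_tool([
  [[1.5,0.08,-0.1,0,0,0,0],[2,0,0,0,0,0,0],[2,0,0,0,0,0,0],[2,0,0,0,0,0,0],[1.4,0,0,0,0,0,0],[0,0,0,0,0,0,0],[0,0,0,0,0,0,0],[0,0,0,0,0,0,0],[0,0,0,0,0,0,0]],
])

```text
time: 16.45
eef_pos: [0.5989, 0.1583, 0.052]
ee_rot: [0.531, 0.468, 0.53, -0.467]
wrist_force: [-0.6, -0.5, -2.2]
width: 0.713
```

```bash
python3 - <<'E'
from look import *
s=look("k4",[.5979,.1575,.043],cams=("wrist","side"),P=([.5979,.1575,.012],))
s=look("k4",[.5979,.1575,.043],cams=())
E
```

```text
t 16.45 eef [0.5989 0.1583 0.052 ] w 0.713 F [-0.6 -0.5 -2.2]
turn [-0.13  0.01 -0.13] shift [ 0.9  -0.11  0.06]
wrist [0.5979, 0.1575, 0.012] [313.2 290.5]
side [0.5979, 0.1575, 0.012] [220.7 294.1]
t 16.55 eef [0.5986 0.1583 0.0517] w 0.716 F [ 0.1  0.6 -2.3]
turn [-0.12  0.01 -0.1 ] shift [ 0.87 -0.08  0.07]
```

Request:
servo_tool([
  [[0.4,-0.1,0.07,0,0,0,0],[0.35,0,0,0,0,0,0],[0,0,0,0,0,0,0],[0,0,0,0,0,0,0],[0,0,0,0,0,0,0],[0,0,0,0,0,0,0]],
])

```text
time: 17.15
eef_pos: [0.5971, 0.1574, 0.0431]
ee_rot: [0.53, 0.468, 0.53, -0.468]
wrist_force: [0.1, 0.0, -1.8]
width: 0.713
```

Request:
servo_tool([
  [[0.06,0.02,0,0,0,0,0],[0,0,0,0,0,0,0],[0,0,0,0,0,0,0],[0,0,0,0,0,0,0.78],[0,0,0,0,0,0,0.85],[0,0,0,0,0,0,1],[0,0,0,0,0,0,1],[0,0,0,0,0,0,1],[0,0,0,0,0,0,1]],
])

```text
time: 18.05
eef_pos: [0.5973, 0.1574, 0.0425]
ee_rot: [0.53, 0.468, 0.53, -0.468]
wrist_force: [0.9, -0.6, 0.3]
width: 0.999
```

Request:
servo_tool([
  [[-1,0,0,0,0,0,1],[-2,0,0,0,0,0,1],[-3,0,0,0,0,0,1],[-3,0,0,0,0,0,1],[-2,-1,0.3,0,0,0,1],[0,-2.5,0.7,0,0,0,1],[0,-3.2,0.8,0,0,0,1],[0,-3.2,0.9,0,0,0,1],[0,-3,0.8,0,0,0,1],[0,-2,0.5,0,0,0,1],[0,-1,0.3,0,0,0,1],[0,0,0,0,0,0,1],[0,0,0,0,0,0,1],[0,0,0,0,0,0,1]],
])

```text
time: 19.45
eef_pos: [0.4461, 0.095, 0.153]
ee_rot: [0.531, 0.468, 0.53, -0.467]
wrist_force: [-0.5, -1.2, -0.8]
width: 0.998
```

```bash
python3 - <<'E'
from look import *
s=look("w1",[.4449,.0942,.027],cams=("side","wrist"),P=([.4449,.0942,.054],[.5979,.1575,.072]))
E
```

```text
t 19.45 eef [0.4461 0.095  0.153 ] w 0.998 F [-0.5 -1.2 -0.8]
turn [-0.12  0.   -0.07] shift [12.6  -0.13  0.06]
side [0.4449, 0.0942, 0.054] [310.8 293.6]
side [0.5979, 0.1575, 0.072] [215.7 273.2]
wrist [0.4449, 0.0942, 0.054] [314.2 246.2]
wrist [0.5979, 0.1575, 0.072] [628.2 177.2]
```

View pics/w1_side.png

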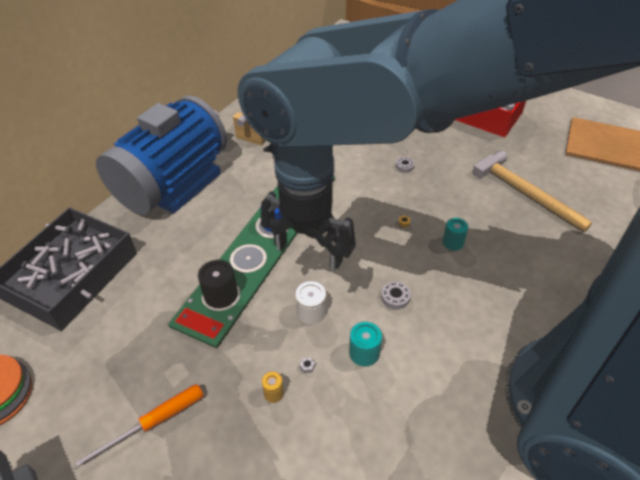

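View pics/w1_wrist.png

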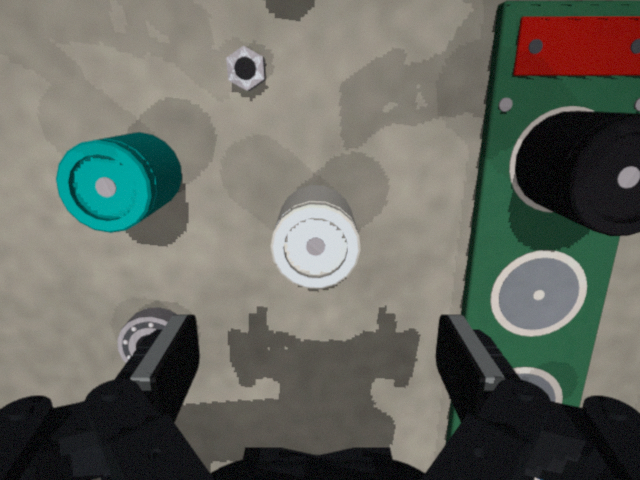

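The black drift is on mark_1, with its dot at (628,177) exactly as predicted. The white drift's dot is at (316,246), against (314,246). I'm descending on the white one.

Request:
servo_tool([
  [[2,-0.08,0.05,0,0,0,1],[2.5,0,0,0,0,0,1],[2.5,0,0,0,0,0,1],[2.5,0,0,0,0,0,1],[2.2,0,0,0,0,0,1],[0.8,0,0,0,0,0,1],[0,0,0,0,0,0,1],[0,0,0,0,0,0,1],[0,0,0,0,0,0,0],[0,0,0,0,0,0,0],[0,0,0,0,0,0,0],[0,0,0,0,0,0,0],[0,0,0,0,0,0,0],[0,0,0,0,0,0,0],[0,0,0,0,0,0,0]],
])

```text
time: 21.05
eef_pos: [0.445, 0.0942, 0.0288]
ee_rot: [0.531, 0.468, 0.53, -0.467]
wrist_force: [-2.1, 1.0, 6.9]
width: 0.601
```

```bash
python3 - <<'E'
from look import *
s=look("w2",[.6101,.0632,.042],cams=("wrist",),P=([*arm.sense()["eef_pos"][:2],.054],))
E
```

```text
t 21.05 eef [0.445  0.0942 0.0288] w 0.601 F [-2.1  1.   6.9]
turn [-0.12  0.02 -0.1 ] shift [-1.32 15.98  5.19]
wrist [np.float64(0.44499278001564857), np.float64(0.09424001611591115), 0.054] [315.6 384.7]
```

View pics/w2_wrist.png

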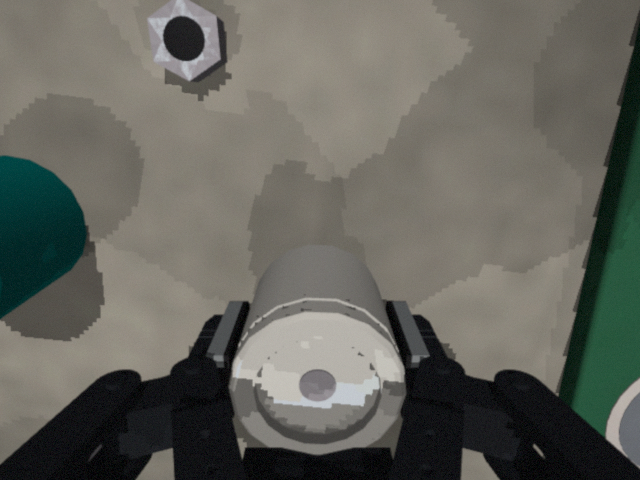

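Request:
servo_tool([
  [[-0.5,0,0,0,0,0,0],[-1.5,0,0,0,0,0,0],[-2.5,0,0,0,0,0,0],[-2.5,0,0,0,0,0,0],[-2.5,0,0,0,0,0,0],[-1.5,0,0,0,0,0,0],[0,1,0.3,0,0,0,0],[0,2,0.7,0,0,0,0],[0,2.5,0.8,0,0,0,0],[0,2.5,0.8,0,0,0,0],[0,2.5,0.8,0,0,0,0],[0,2.5,0.8,0,0,0,0],[0,2,0.7,0,0,0,0],[0,1,0.3,0,0,0,0],[0,0,0,0,0,0,0],[0,0,0,0,0,0,0],[0,0,0,0,0,0,0]],
])

```text
time: 22.8
eef_pos: [0.6083, 0.0631, 0.1371]
ee_rot: [0.53, 0.467, 0.531, -0.468]
wrist_force: [-0.2, -0.1, -1.9]
width: 0.593
```

```bash
python3 - <<'E'
from look import *
s=look("w3",[.6101,.0632,.0405],cams=("wrist",),P=([.6101,.0632,.012],))
E
```

```text
t 22.8 eef [0.6083 0.0631 0.1371] w 0.593 F [-0.2 -0.1 -1.9]
turn [-0.11 -0.02  0.08] shift [9.66 0.18 0.01]
wrist [0.6101, 0.0632, 0.012] [319.3 231.6]
```

View pics/w3_wrist.png

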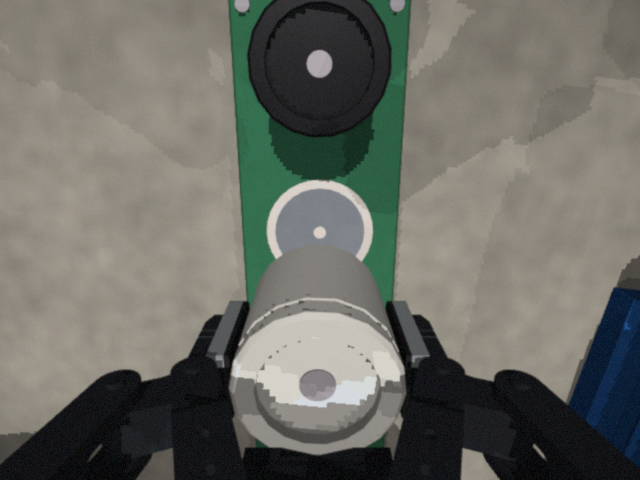

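Request:
servo_tool([
  [[1.5,0.05,0.05,0,0,0,0],[2,0,0,0,0,0,0],[2,0,0,0,0,0,0],[2,0,0,0,0,0,0],[1.4,0,0,0,0,0,0],[0,0,0,0,0,0,0],[0,0,0,0,0,0,0],[0,0,0,0,0,0,0],[0,0,0,0,0,0,0],[0,0,0,0,0,0,0]],
])

```text
time: 23.85
eef_pos: [0.6107, 0.0622, 0.0496]
ee_rot: [0.531, 0.468, 0.53, -0.467]
wrist_force: [0.6, 0.5, -1.0]
width: 0.596
```

```bash
python3 - <<'E'
from look import *
s=look("w4",[.6101,.0632,.0405],cams=("wrist",),P=([.6101,.0632,.012],))
E
```

```text
t 23.85 eef [0.6107 0.0622 0.0496] w 0.596 F [ 0.6  0.5 -1. ]
turn [-0.13  0.02 -0.09] shift [ 0.91 -0.04 -0.1 ]
wrist [0.6101, 0.0632, 0.012] [314.8 289.4]
```

Request:
servo_tool([
  [[0.4,-0.06,-0.1,0,0,0,0],[0.4,0,0,0,0,0,0],[0,0,0,0,0,0,0],[0,0,0,0,0,0,0],[0,0,0,0,0,0,0],[0,0,0,0,0,0,0]],
])

```text
time: 24.5
eef_pos: [0.6094, 0.0633, 0.0409]
ee_rot: [0.53, 0.468, 0.53, -0.468]
wrist_force: [-2.6, 0.6, 5.6]
width: 0.595
```

Request:
servo_tool([
  [[0,0,0,0,0,0,0],[0,0,0,0,0,0,0.66],[0,0,0,0,0,0,0.75],[0,0,0,0,0,0,0.9],[0,0,0,0,0,0,1],[0,0,0,0,0,0,1],[0,0,0,0,0,0,1],[0,0,0,0,0,0,1]],
])

```text
time: 25.3
eef_pos: [0.6093, 0.0632, 0.0406]
ee_rot: [0.53, 0.468, 0.53, -0.468]
wrist_force: [0.2, 0.2, 0.1]
width: 1.002
```

Request:
servo_tool([
  [[-1,0,0,0,0,0,1],[-2,0,0,0,0,0,1],[-3,0,0,0,0,0,1],[-3,0,0,0,0,0,1],[-2,-0.8,-1,0,0,0,1],[0,-2,-2.5,0,0,0,1],[0,-2.4,-3,0,0,0,1],[0,-2.4,-3,0,0,0,1],[0,-2.4,-3,0,0,0,1],[0,-2.4,-3,0,0,0,1],[0,-2.4,-3,0,0,0,1],[0,-1.8,-2.2,0,0,0,1],[0,-1,-1.1,0,0,0,1],[0,0,0,0,0,0,1],[0,0,0,0,0,0,1],[0,0,0,0,0,0,1]],
])

```text
time: 26.9
eef_pos: [0.4086, 0.2567, 0.1509]
ee_rot: [0.53, 0.468, 0.53, -0.468]
wrist_force: [-0.1, -0.1, 0.2]
width: 1.001
```

```bash
python3 - <<'E'
from look import *
s=look("y1",[.407,.257,.02],cams=("scene","side","wrist"),P=([.407,.257,.042],[.6101,.0632,.066]))
E
```

```text
t 26.9 eef [0.4086 0.2567 0.1509] w 1.001 F [-0.1 -0.1  0.2]
turn [-0.2   0.01 -0.05] shift [13.09 -0.15 -0.05]
scene [0.407, 0.257, 0.042] [439.  159.4]
scene [0.6101, 0.0632, 0.066] [367.6 275. ]
side [0.407, 0.257, 0.042] [271.9 381.5]
side [0.6101, 0.0632, 0.066] [244.9 238.2]
wrist [0.407, 0.257, 0.042] [314.  238.8]
wrist [0.6101, 0.0632, 0.066] [563.5 538.4]
```

View pics/y1_scene.png

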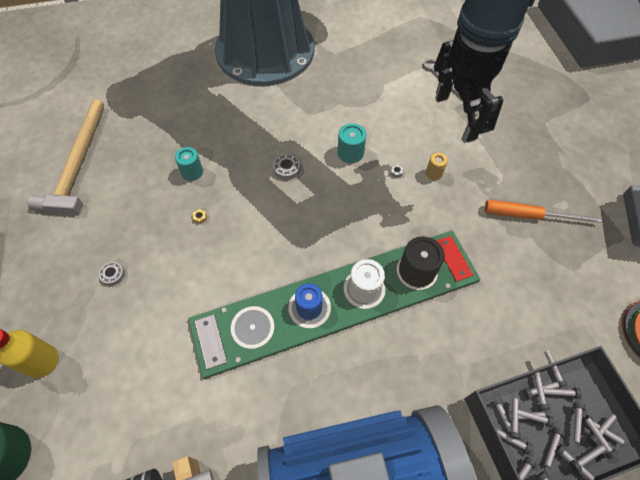

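View pics/y1_wrist.png

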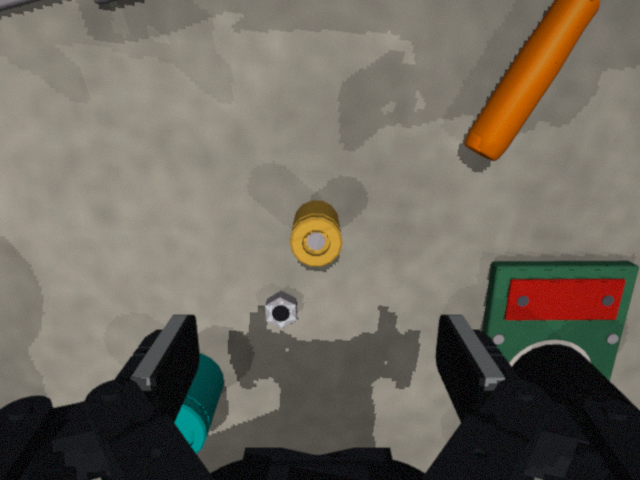

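The scene view shows black, white and blue upright on marks 1 to 3 and mark_4 free at (252,327). The wrist view has the brass drift's dot at (316,241), about 1 mm off the estimate, so I'm adjusting to (0.408, 0.256).

Request:
servo_tool([
  [[2,-0.06,0.06,0,0,0,1],[2.5,0,0,0,0,0,1],[2.5,0,0,0,0,0,1],[2.5,0,0,0,0,0,1],[2.2,0,0,0,0,0,1],[1.2,0,0,0,0,0,1],[0,0,0,0,0,0,1],[0,0,0,0,0,0,1],[0,0,0,0,0,0,0],[0,0,0,0,0,0,0],[0,0,0,0,0,0,0],[0,0,0,0,0,0,0],[0,0,0,0,0,0,0],[0,0,0,0,0,0,0],[0,0,0,0,0,0,0],[0,0,0,0,0,0,0],[0,0,0,0,0,0,0]],
])

```text
time: 28.75
eef_pos: [0.4075, 0.257, 0.0224]
ee_rot: [0.531, 0.468, 0.53, -0.467]
wrist_force: [-0.6, -0.9, 6.2]
width: 0.362
```

```bash
python3 - <<'E'
from look import *
s=look("y2",[.6343,-.1255,.035],cams=("wrist",),P=([*arm.sense()["eef_pos"][:2],.042],))
E
```

```text
t 28.75 eef [0.4075 0.257  0.0224] w 0.362 F [-0.6 -0.9  6.2]
turn [-0.13 -0.01 -0.07] shift [-1.26 17.62 40.83]
wrist [np.float64(0.40745420752636174), np.float64(0.2569614462279107), 0.042] [315.6 372.9]
```

View pics/y2_wrist.png

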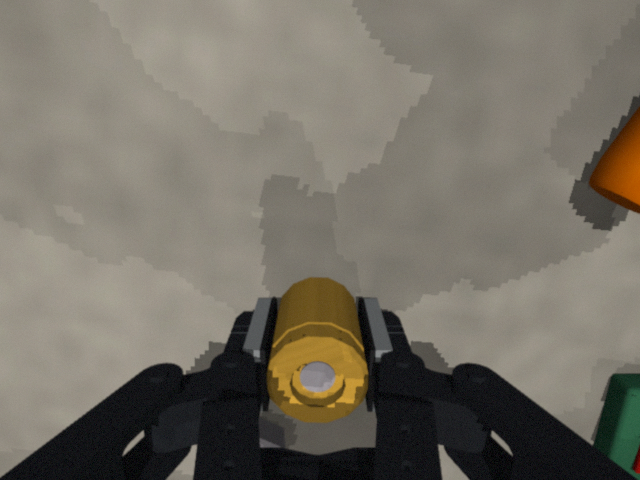

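The brass drift is gripped at opening 0.362. Its dot at (318,376) is about 0.8 mm off the TCP towards −y, which I'll compensate for. I'm carrying it to mark_4.

Request:
servo_tool([
  [[-0.5,0,0,0,0,0,0],[-1.5,0,0,0,0,0,0],[-2.5,0,0,0,0,0,0],[-2.5,0,0,0,0,0,0],[-2.5,0,0,0,0,0,0],[-2.5,0,0,0,0,0,0],[-1.3,0.3,0.8,0,0,0,0],[0,0.9,2,0,0,0,0],[0,1.4,3.2,0,0,0,0],[0,1.5,3.5,0,0,0,0],[0,1.5,3.5,0,0,0,0],[0,1.5,3.5,0,0,0,0],[0,1.5,3.5,0,0,0,0],[0,1.5,3.5,0,0,0,0],[0,1.5,3.5,0,0,0,0],[0,1.5,3.5,0,0,0,0],[0,1.4,3.2,0,0,0,0],[0,1.2,2.8,0,0,0,0],[0,1,2.2,0,0,0,0],[0,0.6,1.4,0,0,0,0]],
])

```text
time: 30.8
eef_pos: [0.6285, -0.1217, 0.1532]
ee_rot: [0.529, 0.468, 0.531, -0.468]
wrist_force: [-0.3, 0.0, -3.7]
width: 0.36
```

Request:
servo_tool([
  [[0,0,0,0,0,0,0],[0,0,0,0,0,0,0],[0,0,0,0,0,0,0]],
])

```text
time: 31.1
eef_pos: [0.6279, -0.1182, 0.1541]
ee_rot: [0.53, 0.467, 0.531, -0.467]
wrist_force: [-0.5, -0.0, -4.4]
width: 0.359
```

```bash
python3 - <<'E'
from look import *
s=look("y3",[.6343,-.1255,.0349],cams=("wrist",),P=([.6343,-.1255,.012],))
E
```

```text
t 31.1 eef [ 0.6279 -0.1182  0.1541] w 0.359 F [-0.5 -0.  -4.4]
turn [-0.07 -0.06  0.07] shift [11.92  0.54  0.8 ]
wrist [0.6343, -0.1255, 0.012] [324.4 235.2]
```

View pics/y3_wrist.png

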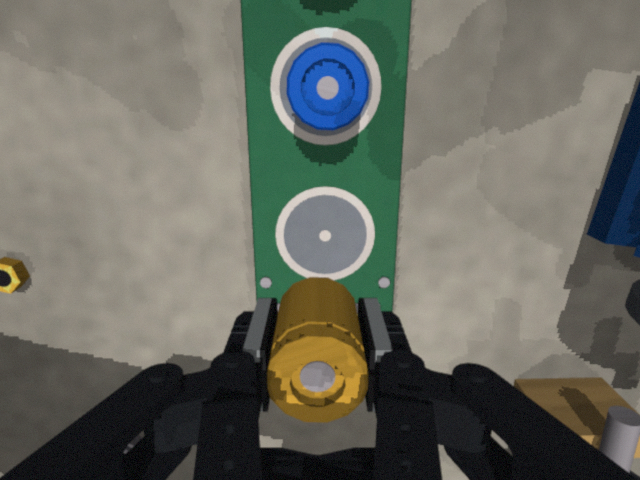

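Request:
servo_tool([
  [[1,0.22,0.36,0,0,0,0],[2,0.2,0.36,0,0,0,0],[2.5,0,0,0,0,0,0],[2.5,0,0,0,0,0,0],[2,0,0,0,0,0,0],[1,0,0,0,0,0,0],[0,0,0,0,0,0,0],[0,0,0,0,0,0,0],[0,0,0,0,0,0,0],[0,0,0,0,0,0,0]],
])

```text
time: 32.15
eef_pos: [0.6347, -0.1264, 0.0461]
ee_rot: [0.531, 0.468, 0.53, -0.467]
wrist_force: [-0.2, 0.2, -3.2]
width: 0.36
```

```bash
python3 - <<'E'
from look import *
s=look("y4",[.6343,-.1255,.0349],cams=("wrist",),P=([.6343,-.1255,.012],arm.sense()["eef_pos"]+[0,0,.0196]))
E
```

```text
t 32.15 eef [ 0.6347 -0.1264  0.0461] w 0.36 F [-0.2  0.2 -3.2]
turn [-0.12  0.07 -0.12] shift [ 1.12 -0.03 -0.09]
wrist [0.6343, -0.1255, 0.012] [314.9 293.1]
wrist [ 0.6347 -0.1264  0.0657] [315.5 372.8]
```

View pics/y4_wrist.png

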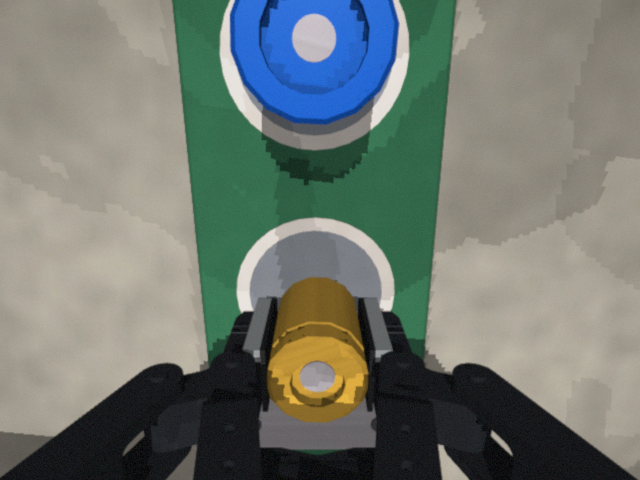

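Z shift is −0.09 − 0.08 = −0.17, and y is −0.03 − 0.06 = −0.08, since settling adds a little.

Request:
servo_tool([
  [[0.5,-0.07,-0.16,0,0,0,0],[0.5,0,0,0,0,0,0],[0,0,0,0,0,0,0],[0,0,0,0,0,0,0],[0,0,0,0,0,0,0],[0,0,0,0,0,0,0]],
])

```text
time: 32.8
eef_pos: [0.6329, -0.1245, 0.0345]
ee_rot: [0.53, 0.468, 0.53, -0.468]
wrist_force: [0.3, 0.0, -2.1]
width: 0.359
```

Request:
servo_tool([
  [[0.02,0.07,0,0,0,0,0],[0,0,0,0,0,0,0],[0,0,0,0,0,0,0],[0,0,0,0,0,0,0.42],[0,0,0,0,0,0,0.5],[0,0,0,0,0,0,0.7],[0,0,0,0,0,0,0.9],[0,0,0,0,0,0,1],[0,0,0,0,0,0,1],[0,0,0,0,0,0,1]],
])

```text
time: 33.8
eef_pos: [0.6336, -0.1244, 0.0344]
ee_rot: [0.53, 0.468, 0.53, -0.468]
wrist_force: [-0.1, 0.4, -0.2]
width: 0.997
```

Request:
servo_tool([
  [[-1,0,0,0,0,0,1],[-2,0,0,0,0,0,1],[-3,0,0,0,0,0,1],[-3,0,0,0,0,0,1],[-3,-2,0,0,0,0,1],[-2,-3,0,0,0,0,1],[0,-3,2,0,0,0,1],[0,-3,3,0,0,0,1],[0,-3,3,0,0,0,1],[0,-3,3,0,0,0,1],[0,-3,3,0,0,0,1],[0,-2,2,0,0,0,1],[0,0,0,0,0,0,1],[0,0,0,0,0,0,1],[0,0,0,0,0,0,1]],
])

```text
time: 35.3
eef_pos: [0.4359, -0.3101, 0.1747]
ee_rot: [0.531, 0.468, 0.53, -0.467]
wrist_force: [0.9, -0.2, -1.0]
width: 0.996
```

```bash
python3 - <<'E'
from look import *
c=arm.camera("scene");s=arm.camera("side");print(arm.sense()["eef_pos"])
cv2.imwrite("pics/f_scene.png",c["pixels"][:,:,::-1]);cv2.imwrite("pics/f_side.png",s["pixels"][:,:,::-1])
M=dict(black=([.5979,.1575],.072),white=([.6101,.0632],.066),blue=([.6223,-.0312],.060),brass=([.6343,-.1255],.054))
for k,(m,z) in M.items():
    a=proj(c,[*m,z]);b=proj(s,[*m,z]);r=4 if k!="brass" else 3
    try:
        a2=dot(c["pixels"],*a.round(),r);b2=dot(s["pixels"],*b.round(),r)
        print(k,a.round(1),np.array(a2).round(1),b.round(1),np.array(b2).round(1),*tri(c,a2,s,b2),"err mm",(plane(c,*a2,z)[:2]-m)*1e3,(plane(s,*b2,z)[:2]-m)*1e3)
    except Exception as e: print(k,a,b,e)
E
```

```text
[ 0.4361 -0.3098  0.1745]
black [424.3 254.3] [424.  253.8] [215.7 273.2] [215.5 273.5] [0.5973 0.1578 0.0719] 0.001195266998791215 err mm [-0.933  -0.1822] [-0.2782  0.8264]
white [367.6 275. ] [366.9 274.6] [244.9 238.2] [244.9 238.7] [0.6094 0.063  0.0653] 0.0012414504165849341 err mm [-0.8235 -0.8115] [-0.7733  0.7488]
blue [309.3 296.2] [308.3 296.2] [270.8 207.2] [270.7 207.2] [ 0.6224 -0.032   0.0598] 0.0013338586601438834 err mm [-0.3263 -1.3642] [ 0.2451 -0.0857]
brass [249.3 317.9] [248.8 317.9] [294.  179.6] [293.8 179.8] [ 0.6344 -0.1258  0.0536] 0.0013070649377532964 err mm [-0.2373 -0.7674] [0.0825 0.7043]
```

View pics/f_scene.png

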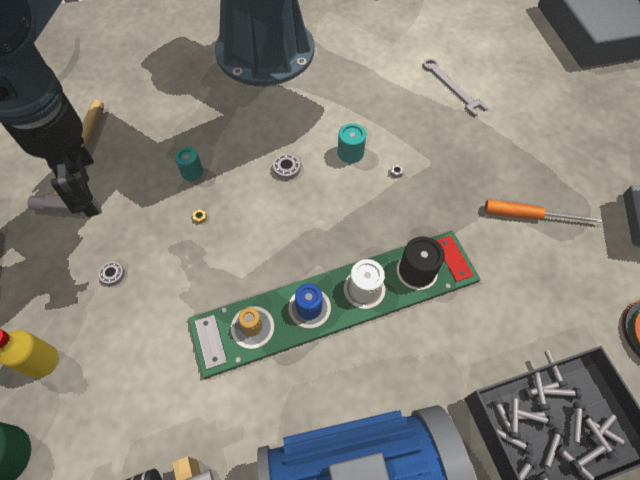

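View pics/f_side.png

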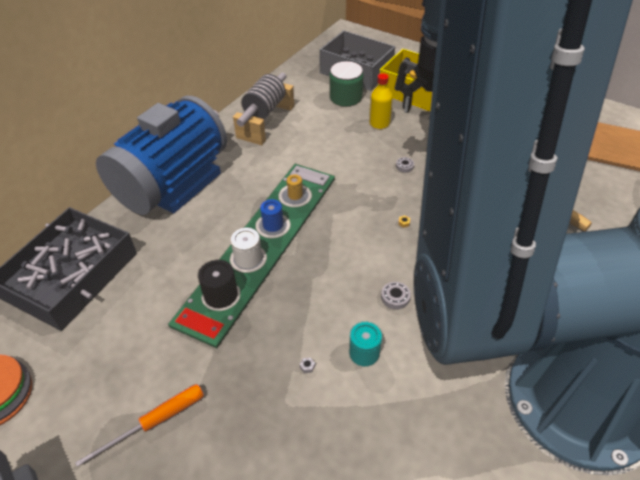

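All four drifts stand upright in the right order, with errors of about 1 mm or less. The heights agree, the arm is clear and nothing is touching, so I'm handing in.

```bash
python3 -c "
from plant import arm
print(arm.sign_off())"
```

```text
the job is handed in; nothing more can be done
None
```

I set the four drifts out in size order from the red end and handed the job in at about 35 s. Black (62 mm) is on mark_1 next to the red plate, white (52) on mark_2, blue (42) on mark_3 and brass (32) on mark_4. I left the turquoise look-alikes and the clutter alone.

- **Centring:** the last scene and side pictures show all four upright. Two-view points put each within about 1 mm of its mark. The largest single-view difference was 1.4 mm, for blue in the scene camera, which the side view does not show (under 0.3 mm).
- **Heights:** measured heights matched the expected ones within 1 mm.
- **Forces and clearance:** the wrist readings I saw stayed under 10 N. The gripper was open and well clear at hand-in.
- **One bad reading:** the first scene-camera reading of the brass drift was a few millimetres off from the side view. I corrected it from the side and wrist views before grasping.

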